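# Hang the drip pail under the condensate trap

### The arm

A 6-joint arm with a two-finger parallel gripper is mounted at the origin on the work surface. World frame = base frame: x ahead of the robot, y to its left, z up, the work surface at z = 0. Lengths are in mm, angles in rad, forces in N, time in s.
With the tool pointing down it reaches from about 350 to 975 mm from the base axis. Payload 7.1 kg.
Tool frame: the origin (TCP) lies at the very end of the fingers, on their centre line; the grasp point (between the pads) lies 19 mm behind it (ctrl.pinch_z is the z of the grasp point in the tool frame, in mm); z points along the fingers, y is the direction in which the jaws open and shut (so a half turn about z gives the same grasp; the last joint's range is limited). The gripper opens to 88 mm and grips with 3 to 60 N. Pads are 20 mm wide; open, the fingers measure 115 mm over their backs; the gripper's body (75 mm by 178 mm) begins 61 mm behind the grasp point.
Start: joints at [1.189, 0.423, 1.63, -0, 1.089, -0.019], TCP at [221.776, 584.312, 222.675] pointing down, gripper open.
Joint ranges: [-3, 3], [-0.9, 2.11], [0.09, 2.58], [-1.31, 4.45], [0.11, 2.69], [-2.54, 2.54]. Speed limits (rad/s): [2.39, 2.39, 3.01, 3.14, 3.14, 3.14].

### API

Orientations are given as a rotation vector (axis times angle).
In Python, from workcell import get_obs, optics, ctrl gives the robot as it stands.
- The arm moves only by the shell command python3 -m jog 'ROWS'. ROWS is a JSON object of lists of equal length, an entry for each row: "delta_rot": the turn, a rotation vector about the tool's x, y, z in rad, a list of three; "translation": the shift along the tool's x, y, z in mm, a list of three; "hand": the opening, from -1 (shut) to 1 (fully open). In form: {"delta_rot": [[rx, ry, rz], ...], "translation": [[x, y, z], ...], "hand": [hand, ...]}. A call has 1 to 5 rows; each row is the pose to reach, as a shift and turn from the pose commanded when the call began, along the tool's axes at that moment; what a row does not reach only later rows make up. A row lasts 1/10 s, in which the tool goes at most 50 mm and 8.59 degrees, less where a joint would pass 70% of its speed; a pose out of reach is approached as far as the arm can. A call with a gripper value outside its range is refused whole. The fingers move at their own pace and stop on an object; the grip force is fixed at half the most. Time passes only in rows, so rows that repeat a pose let the fingers close. It gives the time, the measured TCP pose, the force and the opening at its end, in the units of the state.
- get_obs(): the state, without advancing time (a new reading comes with each control period).
- optics.get_image(name): name is "scene" or "top"; returns the picture (384x512x3 uint8, red, green, blue); there is no depth.
- optics.calibration(name): a dict with "intrinsics" (3x3 intrinsics, pixels), "cam_to_world" (4x4, takes a point from camera to world coordinates). Camera axes: x right, y up, looking along -z (the intrinsics and any distortion apply to the point x, -y, -z); pixel columns grow to the right and rows downward; lengths in mm; the calibration is good to about 2 mm. A picture is of the moment at which its call begins. calibration takes no time and is no camera call.
- ctrl.close_job(): hands the job in, once; it reports no verdict.
The state is a dict: "t": time; "qpos": joint angles; "qvel": joint speeds; "joint_torque": joint torques, N m; "ee_pos": TCP position; "orientation": TCP orientation; "ft_force": force on the tool from outside, world axes, zero at the start; "moment": the same for the moment, N m; "width": finger opening in mm.
Only numpy, scipy, OpenCV 4.12 (cv2) and the standard library are available. Lean on these libraries where they do the work, as an engineer would, in place of code of your own. Each camera call takes 0.05 s, during which the arm holds its last target. There are 200 camera calls.

### The job

With the steel drip pail still standing on the bench, swing its flat-lying bail upright; then lift the pail by the bail and hang it by the roller grip in both prongs of the double hook on the rod stand, so that it hangs level below the overhanging trap, at rest and let go. Do not tip the pail over, and do not shift the things standing and lying around.

Things in the scene. Friction and masses are not known exactly. Their poses are not given: they have to be found in the camera images.
- pail_center (a point): Open steel drip pail, 82 mm tall, 108 mm across the rim, 88 mm at the foot, 0.28 to 0.5 kg. Point on its axis, 41 mm above its underside. z up; +x points away from the side where the bail lies at the start, +y along the bail's hinge axis, which crosses the pail's axis 34 mm above this point. +x starts within 0.4 rad of world x, so the bail lies towards the robot.
- grip (a point): Centre of the bail's white roller grip: 14 mm diameter, 100 mm long, along this point's y, 100 mm from the hinge axis. It turns easily on the wire of the U-shaped steel bail (134 mm wide over all), so the pail hangs level at any tilt of the hand. With the bail flat it is 75 mm above the bench, its centre 46 mm out from the pail's rim. Axes turn with the bail.
- bail (a joint): Angle of the bail about its hinge: 0 = lying flat on the pail's -x side (as at the start), 1.57 = upright over the pail, 3.14 = flat on the other side. Nearly free: it falls if let go before it is upright.
- stand: Fixed rod stand. Origin on the bench straight below the hook seat; z up; its open front is -x (+x within 0.35 rad of world x, so it faces the robot). Grey foot plate 14 mm thick, x -35 to 135 mm, y +-60 mm; 20 mm rod at x = 110 mm. It carries the double hook and, above that, an overhanging white condensate trap.
- seat (a point): Hook seat: where the roller's centre rests when hung, 225 mm above the bench, axes as the stand. Two 8 mm steel prongs at y = +-36 mm, each with a trough here; the upturned tip is 20 mm in front, its top 14 mm above this point; behind, the prongs are level, top 16 mm above it, back to x = 90 mm. A roller carried 25 mm or more above this point clears them.
- trap_edge (a point): Middle of the lower front edge of the white trap, 135 mm above the seat and 12 mm behind it. The box goes back 75 mm, y +-60 mm, 60 mm high, with a brass outlet stub of 16 mm, 35 mm behind this edge, reaching 14 mm below the box. A hand pointing straight down does not fit under it; one leaning back towards the front by about 38 degrees does.
- amber_bottle: Bystander: amber glass bottle, 60 mm diameter, 140 mm tall, standing between and beyond the pail and the stand. Origin at the centre of its underside as it stands or lies.
- beaker: Bystander: glass beaker, 66 mm across, 70 mm tall, near the robot in the middle. Origin at the centre of its underside as it stands or lies.
- wrench: Bystander: steel wrench, 170 mm long, lying on the left. Origin at the centre of its underside as it stands or lies.
- vial_tray: Bystander: grey plastic tray, 100 x 140 x 40 mm, far left. Origin at the centre of its underside as it stands or lies.
- wash_bottle: Bystander: white wash bottle, 66 mm diameter, 150 mm tall, far right. Origin at the centre of its underside as it stands or lies.
- driver: Bystander: screwdriver, 180 mm long, lying on the right. Origin at the centre of its underside as it stands or lies.
- jar: Bystander: glass jar with lid, 70 mm diameter, 80 mm tall, far right. Origin at the centre of its underside as it stands or lies.
Not all that is in view belongs to the job. What is shaped like the part that bears pail_center but purple or yellow is not meant.

How it is judged:
By the outcome, as a careful person would: the job done as asked, in the order asked, and still so for the second after the job is handed in, with the robot touching nothing.
It also fails if it takes over 64 s, if anything falls off the work surface, if the arm or the gripper's body presses on something with over 40 N, if the wrist force passes 120 N, or if a joint passes its speed limit or range.

## Working session

There is one attempt and no reset: what is moved stays moved. The work goes in short steps, Python scripts to look and compute and a shell command to move; the robot and the scene stay as the last step left them, time stands still between calls to the robot, and variables do not carry over. Pictures are saved under pics/ and viewed, about 8 in all and at most 12, crops included, and the job is handed in when it is done.

```bash
mkdir -p pics; python3 - <<'E'
from workcell import get_obs, optics, ctrl
import cv2,numpy as np
np.set_printoptions(precision=4,suppress=True)
for n in("scene","top"):
    im=optics.get_image(n); cv2.imwrite(f"pics/{n}0.png",im[:,:,::-1]); c=optics.calibration(n); print(n,c)
o=get_obs();print(o,ctrl.pinch_z)
a=[cv2.imread(f"pics/{n}0.png") for n in("scene","top")]
cv2.imwrite("pics/both0.png",np.vstack(a)[:, :] if 0 else cv2.resize(a[0],(800,600)))
cv2.imwrite("pics/top0b.png",cv2.resize(a[1],(800,600)))
E
```

```text
scene {'intrinsics': array([[414.5658,   0.    , 254.4215],
       [  0.    , 414.5658, 197.8794],
       [  0.    ,   0.    ,   1.    ]]), 'cam_to_world': array([[   0.834 ,   -0.4064,    0.3732, 1025.4982],
       [   0.5518,    0.6188,   -0.5591, -876.5078],
       [  -0.0038,    0.6722,    0.7404, 1345.6077],
       [   0.    ,    0.    ,    0.    ,    1.    ]])}
top {'intrinsics': array([[435.6051,   0.    , 251.051 ],
       [  0.    , 435.6051, 189.9184],
       [  0.    ,   0.    ,   1.    ]]), 'cam_to_world': array([[  -0.0287,    0.9805,   -0.1945,  216.8454],
       [  -0.9996,   -0.0291,    0.0009,    7.4159],
       [  -0.0048,    0.1944,    0.9809, 1598.0511],
       [   0.    ,    0.    ,    0.    ,    1.    ]])}
{'t': 0.1, 'qpos': array([ 1.189 ,  0.4238,  1.6306, -0.0001,  1.0886, -0.019 ]), 'qvel': array([ 0.0012,  0.0004, -0.004 ,  0.0021, -0.0014,  0.0023]), 'joint_torque': array([  0.001 , -54.5618, -27.4326,   0.0646,   0.0187,   0.    ]), 'ee_pos': array([221.6159, 583.8738, 221.9864]), 'orientation': array([-0.5667, -3.0898,  0.0021]), 'ft_force': array([-0.0097, -0.993 ,  0.1543]), 'moment': array([ 0.0613, -0.0147, -0.0335]), 'width': 87.95032025244419} -18.700000000000003
```

View pics/both0.png

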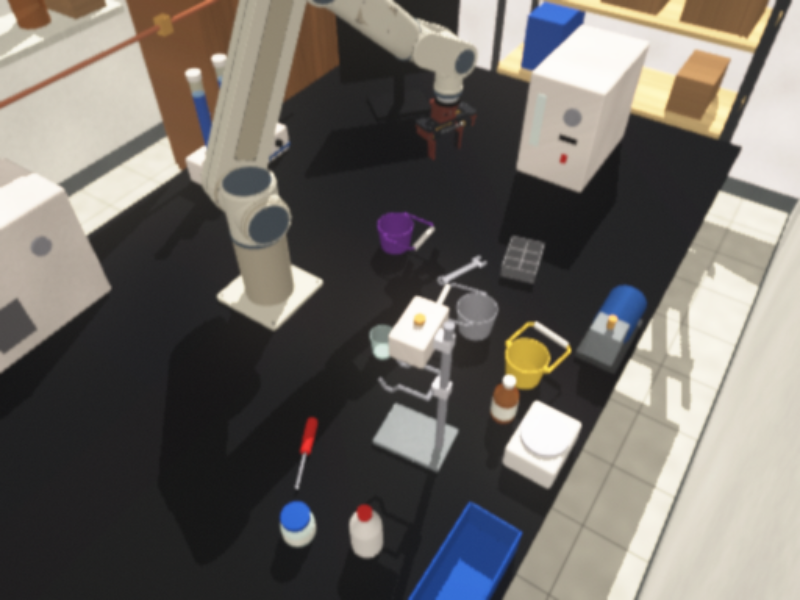

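View pics/top0b.png

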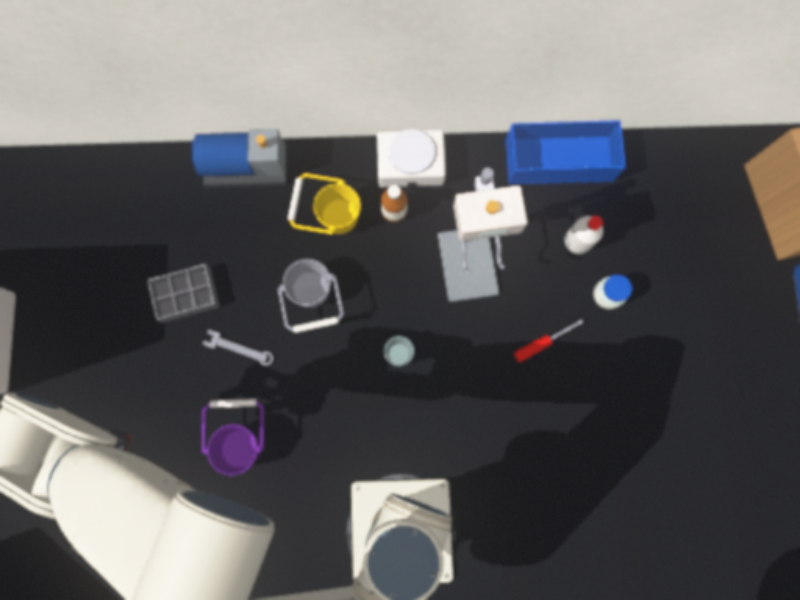

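The scene view shows the steel pail at about (477,315) and the stand at about (415,400). In the top view the steel pail is at (307,282), its grip runs (293,328) to (340,320), the foot plate is near (468,265) and the trap near (490,211).

```bash
cat > h.py <<'E'
from workcell import get_obs, optics, ctrl
import cv2,numpy as np
from scipy.spatial.transform import Rotation as R
np.set_printoptions(precision=3,suppress=True)
def ray(n,uv):
    c=optics.calibration(n);K=c["intrinsics"];T=c["cam_to_world"]
    d=np.linalg.inv(K)@[uv[0],uv[1],1.];d=T[:3,:3]@(d*[1,-1,-1]);return T[:3,3],d/np.linalg.norm(d)
def onz(n,uv,z):
    o,d=ray(n,uv);return o+d*(z-o[2])/d[2]
def proj(n,p):
    c=optics.calibration(n);K=c["intrinsics"];T=c["cam_to_world"]
    q=T[:3,:3].T@(np.array(p,float)-T[:3,3])*[1,-1,-1];q=K@q;return q[:2]/q[2]
def tri(a,ua,b,ub):
    o1,d1=ray(a,ua);o2,d2=ray(b,ub)
    s,_,_,_=np.linalg.lstsq(np.c_[d1,-d2],o2-o1,rcond=None);p,q=o1+s[0]*d1,o2+s[1]*d2
    return (p+q)/2,np.linalg.norm(p-q)
def blob(im,box,f):
    x0,y0,x1,y1=box;m=np.zeros(im.shape[:2],np.uint8);m[y0:y1,x0:x1]=f(im[y0:y1,x0:x1].astype(int))
    k,l,s,c=cv2.connectedComponentsWithStats(m);i=1+np.argmax(s[1:,4]);cn,_=cv2.findContours((l==i).astype(np.uint8),0,1)
    return s[i],c[i],cv2.minAreaRect(np.vstack(cn)),(l==i)
E
python3 - <<'E'
from h import *
t=cv2.imread("pics/top0.png")
w=lambda a:(a.min(2)>170)
s,c,r,_=blob(t,(178,198,228,216),w);print("grip",s,c,r)
L=cv2.boxPoints(r);print(L); 
g=onz("top",c,77);print(g)
for e in L: print(onz("top",e,77))
s,c,r,_=blob(t,(275,140,325,200),lambda a:(a.min(2)>90)&(a.max(2)<190));print("plate",s,c,r);[print(b,onz("top",b,14)) for b in cv2.boxPoints(r)]
s,c,r,_=blob(t,(285,115,342,158),lambda a:(a.min(2)>195));print("trap",s,c,r);[print(b,onz("top",b,420)) for b in cv2.boxPoints(r)]
a=cv2.resize(t[155:220,165:235],None,fx=8,fy=8,interpolation=2);
a=t[155:220,170:235];b=t[105:200,270:350]
A=cv2.resize(a,(390,390),interpolation=2);B=cv2.resize(b,(int(80*5),475),interpolation=2)
C=np.zeros((475,800,3),np.uint8);C[:390,:390]=A;C[:,400:800]=B;cv2.imwrite("pics/c1.png",C)
S=cv2.imread("pics/scene0.png")[170:310,230:340];cv2.imwrite("pics/c2.png",cv2.resize(S,(471,600),interpolation=2))
E
```

```text
grip [187 203  29   9 107] [201.178 207.374] ((200.98822021484375, 207.44705200195312), (3.6878178119659424, 28.85175132751465), 77.47119140625)
[[186.506 208.776]
 [214.671 202.518]
 [215.471 206.118]
 [187.306 212.376]]
[460.766 183.961  77.   ]
[457.282 235.821  77.   ]
[476.753 136.065  77.   ]
[463.768 133.398  77.   ]
[444.362 232.998  77.   ]
plate [ 280  140   45   53 1556] [300.693 168.078] ((302.0, 166.0), (52.0, 44.0), 90.0)
[280. 140.] [ 720.523 -109.339   14.   ]
[324. 140.] [ 715.48 -275.98   14.  ]
[324. 192.] [ 515.022 -263.686   14.   ]
[280. 192.] [ 519.848 -100.977   14.   ]
trap [ 292  115   45   37 1023] [312.66  133.353] ((312.0, 130.5), (33.14362335205078, 43.3416633605957), 78.69007110595703)
[287.5 118.5] [ 654.614 -103.421  420.   ]
[330. 110.] [ 676.488 -225.951  420.   ]
[336.5 142.5] [ 579.283 -238.038  420.   ]
[294. 151.] [ 558.076 -117.319  420.   ]
```

View pics/c1.png

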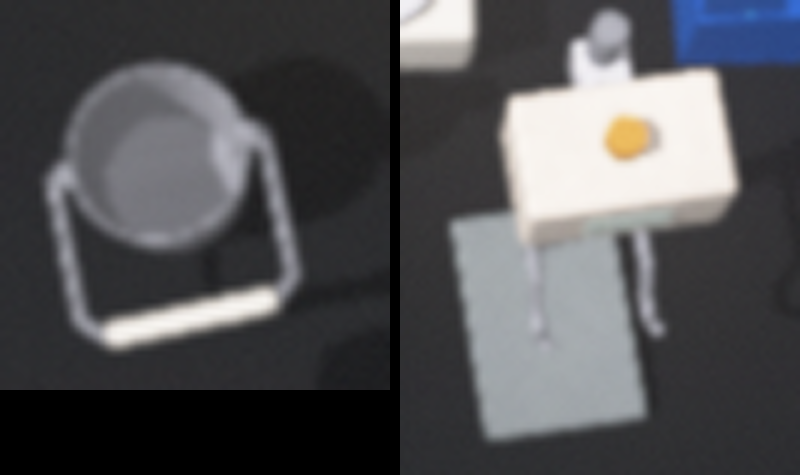

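View pics/c2.png

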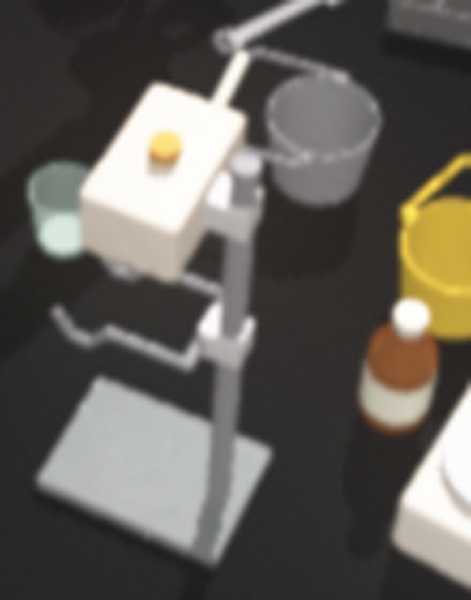

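Left crop: the grip runs (105,335) to (278,298), with hinge ears near (60,180) and (258,133). Right crop: three foot-plate corners are visible, along with the trap's top face and both prong tips (543,342) and (657,330). The scene crop shows the near prong tip at (55,312).

```bash
python3 - <<'E'
from h import *
n=lambda u,o,s:(np.array(u)+.5)/s-.5+np.array(o)
P=[n((u-400,v),(270,105),5) for u,v in[(450,220),(487,440),(646,415)]]
P=[onz("top",p,14) for p in P];print("plate",P)
T=[onz("top",n((u-400,v),(270,105),5),420) for u,v in[(508,95),(716,72),(737,187),(525,222)]];print("trap",T)
H=[onz("top",n((u-400,v),(270,105),5),239) for u,v in[(543,340),(657,330)]];print("tips",H)
# tri near tip w/ scene
print("tip tri",tri("top",n((257,330),(270,105),5),"scene",n((55,312),(230,170),4.286)))
# stand fits
def est(mod,obs):
    mod=np.array(mod,float);obs=np.array(obs)[:,:2];mc,oc=mod.mean(0),obs.mean(0)
    A=mod-mc;B=obs-oc;th=np.arctan2((A[:,0]*B[:,1]-A[:,1]*B[:,0]).sum(),(A*B).sum())
    c,s=np.cos(th),np.sin(th);M=np.array([[c,-s],[s,c]]);o=oc-M@mc;print("  origin",o,"yaw",th,"res",(mod@M.T+o-obs).ravel())
est([(135,60),(-35,60),(-35,-60)],P);est([(87,60),(87,-60),(12,-60),(12,60)],T);est([(-20,36),(-20,-36)],H)
g=[onz("top",n(u,(170,155),6),77) for u in[(105,335),(278,298)]];print("grip",g,np.linalg.norm(g[0]-g[1]),(g[0]+g[1])/2)
e=[onz("top",n(u,(170,155),6),75) for u in[(60,180),(258,133)]];print("ears",e,(e[0]+e[1])/2)
v=g[0]-g[1];print("grip yaw",np.arctan2(-v[0],v[1]))
v=e[0]-e[1];print("ear yaw",np.arctan2(-v[0],v[1]))
for k in[(379,265,'wash'),]:pass
for nm,(u,w),z in[("amber",(395,192),140),("beaker",(399,345),70),("wrenchend",(268,358),0)]:print(nm,onz("top",n((u,w),(0,0),1.5625),z))
o=get_obs();print(R.from_rotvec(o["orientation"]).as_matrix())
E
```

```text
plate [array([ 686.713, -106.419,   14.   ]), array([ 516.82 , -126.772,   14.   ]), array([ 532.189, -245.444,   14.   ])]
trap [array([ 639.038, -113.239,  420.   ]), array([ 649.184, -232.178,  420.   ]), array([ 580.705, -239.542,  420.   ]), array([ 563.848, -119.281,  420.   ])]
tips [array([ 538.341, -146.49 ,  239.   ]), array([ 542.741, -219.851,  239.   ])]
tip tri (array([ 542.621, -222.238,  232.891]), np.float64(4.173448327925019))
  origin [ 559.461 -181.999] yaw 0.12019308366350552 res [-0.419  0.174  0.7    0.144 -0.28  -0.318]
  origin [ 558.978 -181.353] yaw 0.10713615308091684 res [ 0.025  0.845  2.71   0.472 -3.38  -0.184  0.645 -1.133]
  origin [ 560.505 -181.973] yaw 0.059905973654202825 res [ 0.045 -0.745 -0.045  0.745]
grip [array([451.368, 233.782,  77.   ]), array([470.409, 131.734,  77.   ])] 103.80881445941674 [460.889 182.758  77.   ]
ears [array([545.813, 260.891,  75.   ]), array([571.024, 142.552,  75.   ])] [558.418 201.721  75.   ]
grip yaw 0.18446866136359125
ear yaw 0.20990259432835673
amber [746.844  -6.396 140.   ]
beaker [409.011  -5.397  70.   ]
wrenchend [396.105 303.172   0.   ]
[[-0.935  0.355 -0.   ]
 [ 0.355  0.935 -0.001]
 [-0.    -0.001 -1.   ]]
```

```bash
cat >> h.py <<'E'
def rot(yaw,th):
    x=np.array([-np.sin(yaw),np.cos(yaw),0]);z=np.array([np.sin(th)*np.cos(yaw),np.sin(th)*np.sin(yaw),-np.cos(th)])
    return R.from_matrix(np.c_[x,np.cross(z,x),z])
def plan(grip,yaw,th,n,start=None):
    """rows (5 per call, n calls) to bring grasp point to grip with yaw/lean; straight from start"""
    if start is None:
        o=get_obs();p,r=o["ee_pos"],R.from_rotvec(o["orientation"])
    else:p,r=start
    r2=rot(yaw,np.radians(th));p2=np.array(grip,float)-r2.apply([0,0,ctrl.pinch_z]);dr=(r.inv()*r2).as_rotvec()
    print("tcp",p,"->",p2,"rot deg",np.degrees(np.linalg.norm(dr)))
    for k in range(n):
        P=lambda f:(p+(p2-p)*f, r*R.from_rotvec(dr*f))
        a,ra=P(k/n)
        for j in range(1,6):
            b,rb=P((k+j/5)/n);print(list(ra.inv().apply(b-a).round(1)),list((ra.inv()*rb).as_rotvec().round(3)))
        print()
    return p2,r2
E
python3 - <<'E'
from h import *
y=.195;t=np.radians(40);g=np.array([461,183,75]);z=rot(y,t).as_matrix()[:,2]
print("purple grip",onz("top",(148.5,258),82),onz("top",(148.5,290),82))
plan(g-z*80,y,40,3)
E
```

```text
purple grip [288.86  366.034  82.   ] [181.265 364.199  82.   ]
tcp [221.616 583.874 221.986] -> [422.344 175.365 121.959] rot deg 69.52739892893584
[np.float64(-22.2), np.float64(-20.7), np.float64(6.7)] [np.float64(-0.043), np.float64(-0.023), np.float64(0.065)]
[np.float64(-44.4), np.float64(-41.4), np.float64(13.4)] [np.float64(-0.085), np.float64(-0.047), np.float64(0.129)]
[np.float64(-66.5), np.float64(-62.1), np.float64(20.1)] [np.float64(-0.128), np.float64(-0.07), np.float64(0.194)]
[np.float64(-88.7), np.float64(-82.8), np.float64(26.8)] [np.float64(-0.17), np.float64(-0.094), np.float64(0.259)]
[np.float64(-110.9), np.float64(-103.5), np.float64(33.5)] [np.float64(-0.213), np.float64(-0.117), np.float64(0.323)]

[np.float64(-27.1), np.float64(-14.0), np.float64(5.9)] [np.float64(-0.043), np.float64(-0.023), np.float64(0.065)]
[np.float64(-54.2), np.float64(-28.0), np.float64(11.8)] [np.float64(-0.085), np.float64(-0.047), np.float64(0.129)]
[np.float64(-81.3), np.float64(-41.9), np.float64(17.7)] [np.float64(-0.128), np.float64(-0.07), np.float64(0.194)]
[np.float64(-108.5), np.float64(-55.9), np.float64(23.6)] [np.float64(-0.17), np.float64(-0.094), np.float64(0.259)]
[np.float64(-135.6), np.float64(-69.9), np.float64(29.5)] [np.float64(-0.213), np.float64(-0.117), np.float64(0.323)]

[np.float64(-29.6), np.float64(-6.1), np.float64(7.1)] [np.float64(-0.043), np.float64(-0.023), np.float64(0.065)]
[np.float64(-59.3), np.float64(-12.2), np.float64(14.2)] [np.float64(-0.085), np.float64(-0.047), np.float64(0.129)]
[np.float64(-88.9), np.float64(-18.2), np.float64(21.3)] [np.float64(-0.128), np.float64(-0.07), np.float64(0.194)]
[np.float64(-118.5), np.float64(-24.3), np.float64(28.5)] [np.float64(-0.17), np.float64(-0.094), np.float64(0.259)]
[np.float64(-148.1), np.float64(-30.4), np.float64(35.6)] [np.float64(-0.213), np.float64(-0.117), np.float64(0.323)]
```

```bash
python3 - <<'E'
s=open('h.py').read()
i=s.index("        for j in range(1,6)");j=s.index("    return p2,r2")
s=s[:i]+"""        b,rb=P((k+1)/n);print("call",k,"full",ra.inv().apply(b-a).round(1),(ra.inv()*rb).as_rotvec().round(3))
"""+s[j:]
open('h.py','w').write(s)
E
python3 - <<'E'
from h import *
y=.195;t=np.radians(40);g=np.array([461,183,75]);z=rot(y,t).as_matrix()[:,2]
plan(g-z*80+[0,0,80],y,40,3)
E
```

```text
tcp [221.616 583.874 221.986] -> [422.344 175.365 201.959] rot deg 69.52739892893584
call 0 full [-110.9 -103.6    6.8] [-0.213 -0.117  0.323]
call 1 full [-137.7  -63.9    3.6] [-0.213 -0.117  0.323]
call 2 full [-150.3  -18.3   11.9] [-0.213 -0.117  0.323]
```

```bash
python3 -m jog '{"translation":[[-22,-21,1],[-44,-42,3],[-66,-62,4],[-89,-83,5],[-111,-104,7]],"delta_rot":[[-0.043,-0.023,0.065],[-0.085,-0.047,0.13],[-0.128,-0.07,0.194],[-0.17,-0.094,0.26],[-0.213,-0.117,0.323]],"hand":[0.5,0.2,0,-0.18,-0.18]}'
python3 -m jog '{"translation":[[-28,-13,1],[-55,-26,2],[-83,-38,2],[-110,-51,3],[-138,-64,4]],"delta_rot":[[-0.043,-0.023,0.065],[-0.085,-0.047,0.13],[-0.128,-0.07,0.194],[-0.17,-0.094,0.26],[-0.213,-0.117,0.323]],"hand":[-0.18,-0.18,-0.18,-0.18,-0.18]}'
python3 -m jog '{"translation":[[-30,-4,2],[-60,-7,5],[-90,-11,7],[-120,-15,10],[-150,-18,12]],"delta_rot":[[-0.043,-0.023,0.065],[-0.085,-0.047,0.13],[-0.128,-0.07,0.194],[-0.17,-0.094,0.26],[-0.213,-0.117,0.323]],"hand":[-0.18,-0.18,-0.18,-0.18,-0.18]}'
python3 - <<'E'
from h import *
y=.195;t=np.radians(40);g=np.array([461,183,75]);z=rot(y,t).as_matrix()[:,2]
o=get_obs();print(o["qpos"],o["width"])
s=plan(g-z*50,y,40,1);plan(g,y,40,1,s)
im=optics.get_image("scene");t=optics.get_image("top")
cv2.imwrite("pics/c3.png",np.hstack([cv2.resize(im[130:280,210:360],(400,400),interpolation=2),cv2.resize(t[130:250,160:280],(400,400),interpolation=2)])[:,:,::-1])
E
```

```text
t: 0.6
ee_pos: [288.9, 446.4, 215.5]
orientation: [1.006, 2.799, 0.282]
ft_force: [0.9, -1.6, -0.5]
width: 51.5
t: 1.1
ee_pos: [356.0, 310.3, 208.3]
orientation: [1.367, 2.433, 0.529]
ft_force: [0.6, -0.7, 1.2]
width: 36.2
t: 1.6
ee_pos: [422.4, 175.0, 214.6]
orientation: [1.671, 2.023, 0.72]
ft_force: [1.9, -0.0, 0.3]
width: 36.3
[ 0.486  0.024  2.412 -1.312  0.183  1.544] 36.25896744311313
tcp [422.422 174.984 214.611] -> [441.262 179.102  98.977] rot deg 1.2523132644620405
call 0 full [ -0.4 -57.5 102.2] [-0.02  -0.004 -0.007]
tcp [441.262 179.102  98.977] -> [472.792 185.329  60.675] rot deg 0.0
call 0 full [ 0.  0. 50.] [0. 0. 0.]
```

View pics/c3.png

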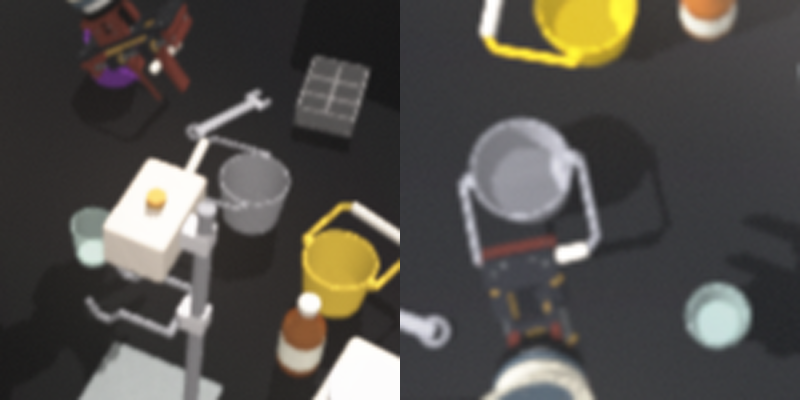

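The steel pail is untouched and the hand is above the grip. A 40° lean here drives joint 4 onto its limit, so I'll grasp at a 15° lean and add more lean later, since the roller turns freely.

```bash
python3 - <<'E'
from h import *
y=.195;t=np.radians(15);g=np.array([461,183,75]);z=rot(y,t).as_matrix()[:,2]
s=plan(g-z*90,y,15,1);plan(g,y,15,1,s)
E
```

```text
tcp [423.52  172.291 215.746] -> [442.896 179.424 143.871] rot deg 23.951265858943543
call 0 full [  3.  -29.3  68.7] [ 0.418 -0.001 -0.009]
tcp [442.896 179.424 143.871] -> [465.748 183.938  56.937] rot deg 0.0
call 0 full [-0.  0. 90.] [0. 0. 0.]
```

```bash
python3 -m jog '{"translation":[[0,-1,3],[1,-7,15],[2,-13,30],[2,-21,50],[3,-29,69]],"delta_rot":[[0.1,0,0],[0.2,0,-0.003],[0.3,0,-0.006],[0.418,-0.001,-0.009],[0.418,-0.001,-0.009]],"hand":[-0.18,-0.18,-0.25,-0.25,-0.25]}'
python3 - <<'E'
from h import *
y=.195;g=np.array([461,183,75])
o=get_obs();print(o["qpos"],o["width"])
plan(g,y,15,1)
E
```

```text
t: 2.2
ee_pos: [441.5, 180.8, 151.9]
orientation: [1.827, 2.239, 0.37]
ft_force: [0.6, -0.2, 0.1]
width: 33.0
[ 0.422  0.216  2.218 -0.238  0.388  0.426] 33.030677607288986
tcp [441.489 180.777 151.859] -> [465.748 183.938  56.937] rot deg 4.653857152313192
call 0 full [-0.1 -8.8 97.6] [0.079 0.015 0.009]
```

```bash
python3 -m jog '{"translation":[[0,-4,8],[0,-6,20],[0,-8,35],[0,-9,48],[0,-9,48]],"delta_rot":[[0.04,0.008,0.005],[0.079,0.015,0.009],[0.079,0.015,0.009],[0.079,0.015,0.009],[0.079,0.015,0.009]],"hand":[-0.25,-0.25,-0.25,-0.25,-0.25]}'
python3 - <<'E'
from h import *
y=.195;g=np.array([461,183,75])
o=get_obs();print(o["qpos"],o["width"])
plan(g,y,15,1)
t=optics.get_image("top")
cv2.imwrite("pics/c4.png",cv2.resize(t[150:240,160:280],(800,600),interpolation=2)[:,:,::-1])
E
```

```text
t: 2.7
ee_pos: [449.0, 180.3, 102.4]
orientation: [1.881, 2.284, 0.299]
ft_force: [-0.6, -0.3, 0.1]
width: 32.8
[ 0.391  0.343  2.185 -0.15   0.36   0.332] 32.83021490019962
tcp [448.975 180.329 102.355] -> [465.748 183.938  56.937] rot deg 0.15868809962430916
call 0 full [ 0.4  4.8 48.3] [ 0.     0.002 -0.002]
```

```bash
python3 -m jog '{"translation":[[0,4,13],[0,5,25],[0,5,37],[0,5,48],[0,5,48]],"delta_rot":[[0,0,0],[0,0,0],[0,0,0],[0,0,0],[0,0,0]],"hand":[-0.25,-0.25,-0.25,-0.25,-0.25]}'
python3 - <<'E'
from h import *
y=.195;g=np.array([461,183,75])
o=get_obs();print(o["qpos"],o["width"])
plan(g,y,15,1)
E
python3 -m jog '{"translation":[[0,0,0],[0,0,0],[0,0,0],[0,0,0],[0,0,0]],"delta_rot":[[0,0,0],[0,0,0],[0,0,0],[0,0,0],[0,0,0]],"hand":[-0.4,-0.6,-0.8,-1,-1]}'
python3 -m jog '{"translation":[[0,0,0],[0,0,0],[0,0,0]],"delta_rot":[[0,0,0],[0,0,0],[0,0,0]],"hand":[-1,-1,-1]}'
```

```text
t: 3.25
ee_pos: [466.2, 183.1, 57.4]
orientation: [1.884, 2.281, 0.3]
ft_force: [0.4, -0.5, -0.7]
width: 33.0
[ 0.382  0.461  2.165 -0.196  0.262  0.374] 32.97063028930124
tcp [466.191 183.062  57.404] -> [465.748 183.938  56.937] rot deg 0.28195382408347747
call 0 full [ 0.9 -0.4  0.4] [ 0.001  0.002 -0.004]
t: 3.75
ee_pos: [466.5, 183.2, 59.0]
orientation: [1.883, 2.28, 0.303]
ft_force: [-1.0, -1.0, 0.1]
width: 13.1
t: 4.05
ee_pos: [466.6, 183.2, 58.8]
orientation: [1.883, 2.28, 0.303]
ft_force: [-2.5, -0.2, 0.1]
width: 13.1
```

Gripped: the width is 13.1 mm against a 14 mm roller, with no force reaction. Next is the arc.

```bash
python3 - <<'E'
from h import *
o=get_obs();r=R.from_rotvec(o["orientation"]);print("grasp",o["ee_pos"]+r.apply([0,0,ctrl.pinch_z]))
y=.195
f=lambda a:np.array([(1-np.cos(a))*np.cos(y),(1-np.cos(a))*np.sin(y),np.sin(a)])*100
for k in range(3):
    for j in range(1,6):print(r.inv().apply(f(np.radians(6*(5*k+j)))-f(np.radians(30*k))).round(1))
E
```

```text
grasp [461.794 182.295  76.859]
[-0.   3.3 -9.9]
[ -0.    7.5 -19.5]
[  0.   12.8 -28.5]
[  0.  19. -37.]
[  0.   26.  -44.8]
[ 0.   7.8 -7. ]
[  0.1  16.3 -13.1]
[  0.1  25.4 -18.3]
[  0.1  34.9 -22.5]
[  0.2  44.9 -25.8]
[ 0.  10.2 -2.1]
[ 0.1 20.7 -3.2]
[ 0.1 31.1 -3.2]
[ 0.2 41.5 -2.1]
[ 0.2 51.8  0.1]
```

```bash
python3 -m jog '{"translation":[[0,3.3,-10],[0,7.5,-19.5],[0,13,-28.5],[0,19,-37],[0,26,-45]],"delta_rot":[[0,0,0],[0,0,0],[0,0,0],[0,0,0],[0,0,0]],"hand":[-1,-1,-1,-1,-1]}'
python3 -m jog '{"translation":[[0,8,-7],[0,16.3,-13],[0,25.4,-18.3],[0,35,-22.5],[0,45,-26]],"delta_rot":[[0,0,0],[0,0,0],[0,0,0],[0,0,0],[0,0,0]],"hand":[-1,-1,-1,-1,-1]}'
python3 - <<'E'
from h import *
o=get_obs();r=R.from_rotvec(o["orientation"]);print("grasp",o["ee_pos"]+r.apply([0,0,ctrl.pinch_z]),o["qpos"],o["moment"],o["width"])
im=optics.get_image("scene");t=optics.get_image("top")
cv2.imwrite("pics/c5.png",np.hstack([cv2.resize(im[130:280,210:360],(400,400),interpolation=2),cv2.resize(t[130:250,160:280],(400,400),interpolation=2)])[:,:,::-1])
E
```

```text
t: 4.55
ee_pos: [480.5, 186.0, 110.5]
orientation: [1.883, 2.279, 0.305]
ft_force: [1.5, 0.1, -1.4]
width: 13.4
t: 5.05
ee_pos: [516.8, 193.0, 146.5]
orientation: [1.883, 2.28, 0.304]
ft_force: [0.8, -0.5, -2.6]
width: 13.3
grasp [511.974 192.087 164.578] [ 0.361  0.335  2.025 -0.091  0.521  0.244] [-0.111  0.165 -0.01 ] 13.308297486925312
```

View pics/c5.png

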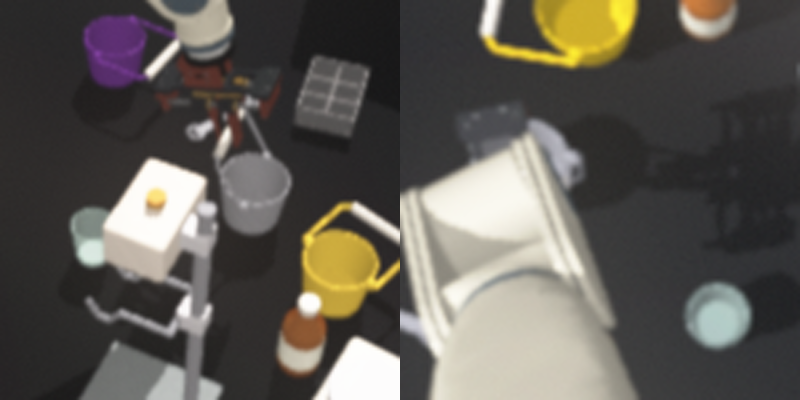

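The bail is following at about 60° and the pail hasn't moved. I'll finish the arc and check before lifting.

```bash
python3 -m jog '{"translation":[[0,10,-2],[0,20.5,-3],[0,31,-3],[0,41.5,-2],[0,51.5,0]],"delta_rot":[[0,0,0],[0,0,0],[0,0,0],[0,0,0],[0,0,0]],"hand":[-1,-1,-1,-1,-1]}'
python3 -m jog '{"translation":[[0,0,0],[0,0,0]],"delta_rot":[[0,0,0],[0,0,0]],"hand":[-1,-1]}'
python3 - <<'E'
from h import *
o=get_obs();r=R.from_rotvec(o["orientation"]);g=o["ee_pos"]+r.apply([0,0,ctrl.pinch_z]);print("grasp",g,o["qpos"],o["width"],o["ft_force"])
s=plan(g+[0,0,115],.195,15,1)
s=plan([535,0,290],.195,15,1,s)
s=plan([465,-193,290],.117,15,1,s)
s=plan([465,-193,290],.117,45,1,s)
E
```

```text
t: 5.65
ee_pos: [565.2, 202.2, 159.0]
orientation: [1.884, 2.28, 0.302]
ft_force: [-1.0, -0.7, -2.8]
width: 13.3
t: 5.85
ee_pos: [564.4, 202.0, 158.8]
orientation: [1.884, 2.28, 0.302]
ft_force: [-0.7, -0.4, -3.5]
width: 13.0
grasp [559.567 201.077 176.849] [ 0.345  0.376  1.916 -0.074  0.59   0.211] 13.043320587069347 [-0.667 -0.408 -3.518]
tcp [564.358 201.984 158.796] -> [564.315 202.015 273.787] rot deg 0.32055045471609156
call 0 full [  -0.    29.9 -111. ] [ 0.002  0.002 -0.005]
tcp [564.315 202.015 273.787] -> [539.748   0.938 271.937] rot deg 0.0
call 0 full [-192.5  -61.4  -14.5] [0. 0. 0.]
tcp [539.748   0.938 271.937] -> [ 469.807 -192.435  271.937] rot deg 4.469070802020425
call 0 full [-176.2 -102.5  -27.5] [-0.    -0.02   0.075]
tcp [ 469.807 -192.435  271.937] -> [ 478.132 -191.456  276.777] rot deg 29.999999999999996
call 0 full [-0.   9.3 -2.5] [-0.524  0.     0.   ]
```

Upright on the bench with light forces. I'll lift in two slow calls and watch the force.

```bash
python3 -m jog '{"translation":[[0,1,-4],[0,3,-12],[0,6,-23],[0,9,-34],[0,12,-45]],"delta_rot":[[0,0,0],[0,0,0],[0,0,0],[0,0,0],[0,0,0]],"hand":[-1,-1,-1,-1,-1]}'
python3 -m jog '{"translation":[[0,4,-15],[0,8,-30],[0,12,-45],[0,16,-59],[0,18,-66]],"delta_rot":[[0,0,0],[0,0,0],[0,0,0],[0,0,0],[0,0,0]],"hand":[-1,-1,-1,-1,-1]}'
python3 -m jog '{"translation":[[0,0,0],[0,0,0]],"delta_rot":[[0,0,0],[0,0,0]],"hand":[-1,-1]}'
python3 - <<'E'
from h import *
o=get_obs();r=R.from_rotvec(o["orientation"]);g=o["ee_pos"]+r.apply([0,0,ctrl.pinch_z]);print("grasp",g,o["qpos"],o["width"],o["ft_force"])
s=plan([535,0,290],.195,15,1)
s=plan([465,-193,290],.117,15,1,s)
E
```

```text
t: 6.35
ee_pos: [564.6, 202.3, 207.7]
orientation: [1.883, 2.279, 0.305]
ft_force: [-0.3, 1.1, -4.1]
width: 12.9
t: 6.85
ee_pos: [565.1, 202.5, 277.0]
orientation: [1.882, 2.278, 0.307]
ft_force: [-0.1, -0.4, -3.9]
width: 13.4
t: 7.05
ee_pos: [564.2, 202.1, 274.3]
orientation: [1.883, 2.28, 0.303]
ft_force: [0.5, 0.7, -3.8]
width: 13.4
grasp [559.362 201.177 292.33 ] [ 0.345  0.219  1.823 -0.055  0.839  0.187] 13.41263449767939 [ 0.532  0.746 -3.825]
tcp [564.168 202.091 274.282] -> [539.748   0.938 271.937] rot deg 0.33474751745356346
call 0 full [-192.9  -60.4  -13.8] [ 0.003  0.002 -0.005]
tcp [539.748   0.938 271.937] -> [ 469.807 -192.435  271.937] rot deg 4.469070802020425
call 0 full [-176.2 -102.5  -27.5] [-0.    -0.02   0.075]
```

The wrist carries about 3.8 N, or 0.39 kg, so the pail is hanging from the grip. Transit next.

```bash
Z='[0,0,0]'
python3 -m jog '{"translation":[[-8,-3,0],[-24,-8,-2],[-46,-14,-3],[-72,-22,-5],[-98,-30,-7]],"delta_rot":[[0,0,0],[0,0,0],[0,0,0],[0,0,0],[0,0,0]],"hand":[-1,-1,-1,-1,-1]}'
python3 -m jog '{"translation":[[-24,-8,-2],[-46,-14,-3],[-66,-21,-5],[-82,-26,-6],[-95,-30,-7]],"delta_rot":[[0,0,0],[0,0,0],[0,0,0],[0,0,0],[0,0,0]],"hand":[-1,-1,-1,-1,-1]}'
python3 -m jog '{"translation":[[-12,-7,-2],[-28,-16,-4],[-48,-28,-8],[-70,-40,-11],[-90,-52,-14]],"delta_rot":[[0,0,0.008],[0,0,0.015],[0,-0.005,0.023],[0,-0.008,0.03],[0,-0.01,0.038]],"hand":[-1,-1,-1,-1,-1]}'
python3 - <<'E'
from h import *
o=get_obs();r=R.from_rotvec(o["orientation"]);g=o["ee_pos"]+r.apply([0,0,ctrl.pinch_z]);print("grasp",g,o["qpos"],o["width"],o["ft_force"])
s=plan([465,-193,290],.117,15,1)
E
```

```text
t: 7.55
ee_pos: [551.9, 98.8, 272.3]
orientation: [1.883, 2.282, 0.301]
ft_force: [0.2, -0.2, -4.5]
width: 13.1
t: 8.05
ee_pos: [539.5, -0.5, 271.4]
orientation: [1.885, 2.28, 0.302]
ft_force: [-0.7, -0.2, -3.5]
width: 13.3
t: 8.55
ee_pos: [503.5, -98.6, 271.8]
orientation: [1.926, 2.24, 0.298]
ft_force: [0.2, -0.1, -3.3]
width: 13.1
grasp [498.716 -99.302 289.856] [-0.283  0.09   1.986  0.149  0.83  -0.521] 13.110061216629457 [ 0.218 -0.126 -3.299]
tcp [503.546 -98.572 271.805] -> [ 469.807 -192.435  271.937] rot deg 1.9229774729883085
call 0 full [-87.7 -45.8 -12.5] [ 0.002 -0.009  0.032]
```

```bash
python3 -m jog '{"translation":[[-20,-11,-3],[-40,-22,-6],[-60,-32,-9],[-77,-41,-11],[-88,-46,-12]],"delta_rot":[[0,0,0.006],[0,0,0.012],[0,-0.005,0.02],[0,-0.007,0.026],[0.002,-0.009,0.032]],"hand":[-1,-1,-1,-1,-1]}'
python3 -m jog '{"translation":[[0,0.9,0],[0,1.8,-0.1],[0,2.8,-0.2],[0,3.7,-0.4],[0,4.6,-0.6]],"delta_rot":[[-0.05,0,0],[-0.1,0,0],[-0.15,0,0],[-0.2,0,0],[-0.25,0,0]],"hand":[-1,-1,-1,-1,-1]}'
python3 - <<'E'
from h import *
o=get_obs();r=R.from_rotvec(o["orientation"]);g=o["ee_pos"]+r.apply([0,0,ctrl.pinch_z]);print("grasp",g,o["qpos"],o["width"],o["ft_force"])
s=plan([465,-193,290],.117,45,1)
E
```

```text
t: 9.05
ee_pos: [469.7, -192.9, 271.4]
orientation: [1.963, 2.205, 0.29]
ft_force: [-0.4, -1.0, -3.2]
width: 13.5
t: 9.55
ee_pos: [474.8, -191.1, 273.4]
orientation: [1.826, 2.055, 0.54]
ft_force: [-0.5, 0.2, -3.6]
width: 13.2
grasp [ 465.621 -192.135  289.67 ] [-0.604  0.041  2.114  0.556  0.662 -1.11 ] 13.17938561591199 [-0.542  0.238 -3.621]
tcp [ 474.761 -191.068  273.391] -> [ 478.132 -191.456  276.777] rot deg 15.521138346679466
call 0 full [-0.8  4.5 -1.3] [-0.271  0.     0.001]
```

```bash
python3 -m jog '{"translation":[[0,0.9,0],[0,1.8,-0.1],[0,2.8,-0.4],[-0.5,3.7,-0.8],[-0.8,4.5,-1.3]],"delta_rot":[[-0.055,0,0],[-0.11,0,0],[-0.165,0,0],[-0.22,0,0],[-0.27,0,0]],"hand":[-1,-1,-1,-1,-1]}'
python3 -m jog '{"translation":[[0,0,0],[0,0,0]],"delta_rot":[[0,0,0],[0,0,0]],"hand":[-1,-1]}'
python3 - <<'E'
from h import *
o=get_obs();r=R.from_rotvec(o["orientation"]);g=o["ee_pos"]+r.apply([0,0,ctrl.pinch_z]);print("grasp",g,o["qpos"],o["width"],o["ft_force"])
s=plan([465,-193,290],.117,45,1)
im=optics.get_image("scene");t=optics.get_image("top")
cv2.imwrite("pics/sc6.png",im[:,:,::-1]);cv2.imwrite("pics/top6.png",t[:,:,::-1])
cv2.imwrite("pics/c6.png",np.hstack([cv2.resize(im[150:310,200:360],(400,400),interpolation=2),cv2.resize(t[110:270,220:380],(400,400),interpolation=2)])[:,:,::-1])
E
```

```text
t: 10.05
ee_pos: [478.0, -191.7, 276.7]
orientation: [1.668, 1.876, 0.775]
ft_force: [0.3, 0.2, -4.0]
width: 13.4
t: 10.25
ee_pos: [478.1, -191.8, 276.6]
orientation: [1.67, 1.878, 0.773]
ft_force: [0.1, 0.3, -3.5]
width: 13.3
grasp [ 465.042 -193.3    289.901] [-0.728  0.047  2.245  1.168  0.609 -1.766] 13.323438626450764 [ 0.106  0.267 -3.517]
tcp [ 478.121 -191.77   276.623] -> [ 478.132 -191.456  276.777] rot deg 0.23787572559021347
call 0 full [ 0.3  0.1 -0.1] [-0.004  0.     0.   ]
```

View pics/c6.png

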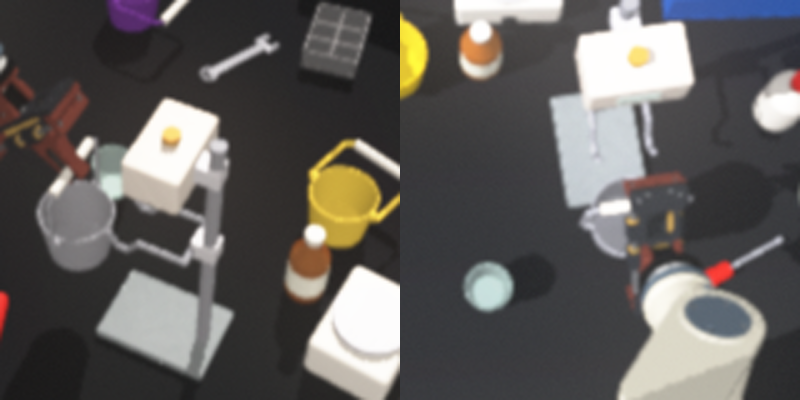

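The pail hangs from the grip. In the scene view the roller runs about (52,192) to (94,142), and in the top view the pail is clear of the hook. I'll check the roller's centring and plan the entry.

```bash
python3 - <<'E'
from h import *
n=lambda u:(np.array(u)+.5)/2.5-.5+np.array([200,150])
a,b=onz("scene",n((53,190)),290),onz("scene",n((93,142)),290);print("ends",a,b,np.linalg.norm(a-b),(a+b)/2)
im=cv2.imread("pics/sc6.png")
s,c,r,_=blob(im,(216,200,240,230),lambda a:a.min(2)>165);print(s,c,r,[onz("scene",p,290) for p in cv2.boxPoints(r)])
yaw=.115;S=np.array([559.5,-182,225]);X=np.array([np.cos(yaw),np.sin(yaw),0])
for d,h in[(-70,30),(0,28),(0,0)]:print(S+X*d+[0,0,h])
s=plan(S-X*60+[0,0,31],yaw,45,1);s=plan(S+[0,0,31],yaw,45,1,s);plan(S,yaw,45,1,s)
E
```

```text
ends [ 469.711 -240.71   290.   ] [ 465.58  -144.664  290.   ] 96.13495758627172 [ 467.645 -192.687  290.   ]
[220 218   8  10  38] [223.632 223.132] ((223.8461456298828, 222.73074340820312), (3.882901668548584, 10.261953353881836), 33.690067291259766) [array([ 466.154, -244.149,  290.   ]), array([ 460.37 , -205.049,  290.   ]), array([ 474.662, -206.622,  290.   ]), array([ 480.17, -245.52,  290.  ])]
[ 489.962 -190.032  255.   ]
[ 559.5 -182.   253. ]
[ 559.5 -182.   225. ]
tcp [ 478.728 -191.777  277.238] -> [ 513.032 -187.368  242.777] rot deg 0.23827536974298508
call 0 full [ 0.4  0.2 48.8] [-0.003 -0.001  0.003]
tcp [ 513.032 -187.368  242.777] -> [ 572.636 -180.483  242.777] rot deg 0.0
call 0 full [ 0.  42.4 42.4] [0. 0. 0.]
tcp [ 572.636 -180.483  242.777] -> [ 572.636 -180.483  211.777] rot deg 0.0
call 0 full [ -0.  -21.9  21.9] [0. 0. 0.]
```

```bash
python3 - <<'E'
from h import *
yaw=.115;S=np.array([559.5,-182,225]);X=np.array([np.cos(yaw),np.sin(yaw),0])
s=plan(S-X*60+[0,0,32],yaw,54,1)
E
```

```text
tcp [ 478.728 -191.777  277.238] -> [ 514.925 -187.149  246.008] rot deg 9.1692080544054
call 0 full [ 0.4  3.9 47.9] [-0.16  -0.001  0.003]
```

```bash
python3 -m jog '{"translation":[[0,0.5,6],[0,1.5,18],[0,2.5,30],[0,3.5,40],[0.4,3.9,48]],"delta_rot":[[-0.03,0,0],[-0.06,0,0],[-0.1,0,0],[-0.13,0,0],[-0.16,0,0.003]],"hand":[-1,-1,-1,-1,-1]}'
python3 -m jog '{"translation":[[0,0,0],[0,0,0]],"delta_rot":[[0,0,0],[0,0,0]],"hand":[-1,-1]}'
python3 - <<'E'
from h import *
yaw=.115;S=np.array([559.5,-182,225]);X=np.array([np.cos(yaw),np.sin(yaw),0])
o=get_obs();r=R.from_rotvec(o["orientation"]);g=o["ee_pos"]+r.apply([0,0,ctrl.pinch_z]);print("grasp",g,o["qpos"],o["width"],o["ft_force"])
s=plan(S-X*25+[0,0,29],yaw,54,1);s=plan(S+[0,0,28],yaw,54,1,s);s=plan(S,yaw,54,1,s)
im=optics.get_image("scene");t=optics.get_image("top")
cv2.imwrite("pics/c7.png",np.hstack([cv2.resize(im[165:285,210:330],(400,400),interpolation=2),cv2.resize(t[110:230,250:370],(400,400),interpolation=2)])[:,:,::-1])
E
```

```text
t: 10.85
ee_pos: [515.6, -187.0, 245.6]
orientation: [1.571, 1.764, 0.901]
ft_force: [-0.2, 0.5, -3.0]
width: 13.5
t: 11.05
ee_pos: [515.0, -186.8, 245.7]
orientation: [1.573, 1.765, 0.901]
ft_force: [-0.3, -0.8, -4.2]
width: 13.1
grasp [ 499.952 -188.602  256.662] [-0.717  0.208  2.296  1.713  0.65  -2.321] 13.125745576798534 [-0.252 -0.76  -4.222]
tcp [ 514.969 -186.828  245.66 ] -> [ 549.694 -183.133  243.008] rot deg 0.13465697879242353
call 0 full [-0.4 18.4 29.8] [-0.001 -0.002 -0.001]
tcp [ 549.694 -183.133  243.008] -> [ 574.529 -180.264  242.008] rot deg 0.0
call 0 full [-0.  13.9 20.8] [0. 0. 0.]
tcp [ 574.529 -180.264  242.008] -> [ 574.529 -180.264  214.008] rot deg 0.0
call 0 full [  0.  -22.7  16.5] [0. 0. 0.]
```

View pics/c7.png

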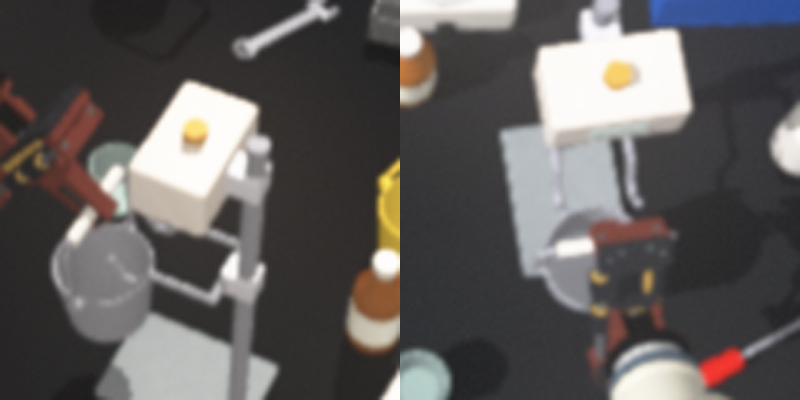

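The roller is about 60 mm short of the seat and above the prong tips, and the pail is below the prongs. Joint 6 is at -2.32, so I'll watch it while entering in steps.

```bash
python3 -m jog '{"translation":[[0,3,5],[0,7,12],[0,11,18],[0,15,24],[-0.4,18.4,30]],"delta_rot":[[0,0,0],[0,0,0],[0,0,0],[0,0,0],[0,0,0]],"hand":[-1,-1,-1,-1,-1]}'
python3 - <<'E'
from h import *
yaw=.115;S=np.array([559.5,-182,225]);X=np.array([np.cos(yaw),np.sin(yaw),0])
o=get_obs();r=R.from_rotvec(o["orientation"]);g=o["ee_pos"]+r.apply([0,0,ctrl.pinch_z]);print("grasp",g,o["qpos"],o["width"],o["ft_force"])
s=plan(S+X*1+[0,0,28],yaw,53,1);s=plan(S+X*1,yaw,53,1,s)
E
```

```text
t: 11.65
ee_pos: [550.5, -183.0, 243.0]
orientation: [1.572, 1.764, 0.901]
ft_force: [-0.2, -0.2, -3.1]
width: 13.1
grasp [ 535.451 -184.803  254.027] [-0.646  0.247  2.247  1.769  0.607 -2.321] 13.081067781379202 [-0.178 -0.235 -3.108]
tcp [ 550.485 -183.034  243.048] -> [ 575.329 -180.172  241.746] rot deg 1.0546672873026743
call 0 full [-0.  13.6 21. ] [ 0.018 -0.002 -0.001]
tcp [ 575.329 -180.172  241.746] -> [ 575.329 -180.172  213.746] rot deg 0.0
call 0 full [  0.  -22.4  16.9] [0. 0. 0.]
```

j6 is stable. I'll advance to just above the seat.

```bash
python3 -m jog '{"translation":[[0,2,4],[0,5,8],[0,8,13],[0,11,17],[0,13.6,21]],"delta_rot":[[0,0,0],[0,0,0],[0.005,0,0],[0.01,0,0],[0.015,0,0]],"hand":[-1,-1,-1,-1,-1]}'
python3 -m jog '{"translation":[[0,0,0],[0,0,0]],"delta_rot":[[0,0,0],[0,0,0]],"hand":[-1,-1]}'
python3 - <<'E'
from h import *
yaw=.115;S=np.array([559.5,-182,225]);X=np.array([np.cos(yaw),np.sin(yaw),0])
o=get_obs();r=R.from_rotvec(o["orientation"]);g=o["ee_pos"]+r.apply([0,0,ctrl.pinch_z]);print("grasp",g,o["qpos"],o["width"],o["ft_force"],o["moment"])
s=plan(S+X*1,yaw,53,1)
im=optics.get_image("scene");t=optics.get_image("top")
cv2.imwrite("pics/c8.png",np.hstack([cv2.resize(im[165:285,210:330],(400,400),interpolation=2),cv2.resize(t[110:230,250:370],(400,400),interpolation=2)])[:,:,::-1])
E
```

```text
t: 12.15
ee_pos: [574.9, -180.3, 241.7]
orientation: [1.582, 1.775, 0.89]
ft_force: [0.5, -0.4, -4.6]
width: 13.8
t: 12.35
ee_pos: [574.5, -180.2, 241.7]
orientation: [1.582, 1.775, 0.89]
ft_force: [-0.1, -0.2, -3.5]
width: 13.6
grasp [ 559.648 -181.959  252.865] [-0.598  0.267  2.204  1.762  0.564 -2.274] 13.623768772326319 [-0.107 -0.215 -3.473] [-0.113  0.973 -0.04 ]
tcp [ 574.515 -180.211  241.657] -> [ 575.329 -180.172  213.746] rot deg 0.206346125360868
call 0 full [ -0.1 -21.9  17.4] [ 0.003 -0.002 -0.001]
```

View pics/c8.png

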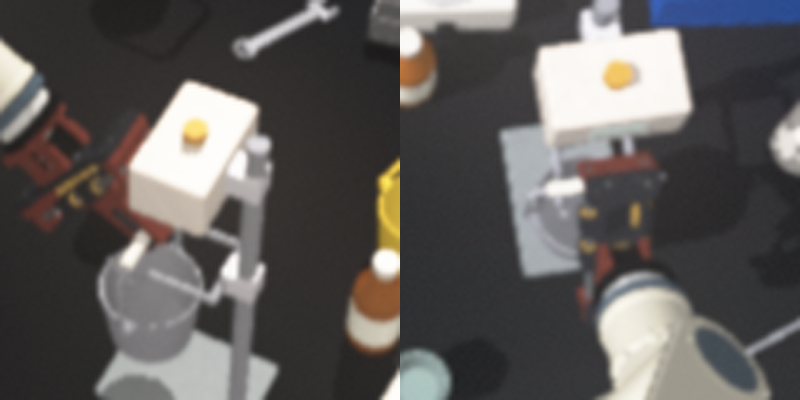

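The roller is above the trough, the hand clears the trap, and there is no contact. I'll lower slowly.

```bash
python3 -m jog '{"translation":[[0,-2.5,2],[0,-6,5],[0,-10,8],[0,-13,10.5],[0,-16,13]],"delta_rot":[[0,0,0],[0,0,0],[0,0,0],[0,0,0],[0,0,0]],"hand":[-1,-1,-1,-1,-1]}'
python3 -m jog '{"translation":[[0,-1,1],[0,-2,2],[0,-3.5,3],[0,-5,4],[0,-5,4]],"delta_rot":[[0,0,0],[0,0,0],[0,0,0],[0,0,0],[0,0,0]],"hand":[-1,-1,-1,-1,-1]}'
python3 - <<'E'
from h import *
yaw=.115;S=np.array([559.5,-182,225]);X=np.array([np.cos(yaw),np.sin(yaw),0])
o=get_obs();r=R.from_rotvec(o["orientation"]);g=o["ee_pos"]+r.apply([0,0,ctrl.pinch_z]);print("grasp",g,o["qpos"],o["width"],o["ft_force"],o["moment"])
E
```

```text
t: 12.95
ee_pos: [575.2, -180.2, 220.4]
orientation: [1.583, 1.775, 0.89]
ft_force: [0.4, -0.3, -3.4]
width: 13.5
t: 13.45
ee_pos: [575.7, -180.2, 215.2]
orientation: [1.581, 1.773, 0.891]
ft_force: [-4.5, -0.5, 1.7]
width: 13.2
grasp [ 560.779 -181.988  226.412] [-0.596  0.329  2.217  1.878  0.582 -2.409] 13.194535251044918 [-4.458 -0.482  1.687] [-0.047  0.593  0.03 ]
```

The load has moved to the hook: fz went from -3.4 to +1.7 N, with a slight push from the rear slope. I'll ease 1 mm forward and down, then open gently.

```bash
python3 -m jog '{"translation":[[0,-0.7,-0.1],[0,-1.4,-0.3],[0,-1.4,-0.3]],"delta_rot":[[0,0,0],[0,0,0],[0,0,0]],"hand":[-1,-1,-1]}'
python3 -m jog '{"translation":[[0,0,0],[0,0,0],[0,0,0],[0,0,0],[0,0,0]],"delta_rot":[[0,0,0],[0,0,0],[0,0,0],[0,0,0],[0,0,0]],"hand":[-0.65,-0.6,-0.5,-0.35,-0.25]}'
python3 -m jog '{"translation":[[0,0,0],[0,0,0],[0,0,0],[0,0,0],[0,0,0]],"delta_rot":[[0,0,0],[0,0,0],[0,0,0],[0,0,0],[0,0,0]],"hand":[-0.25,-0.25,-0.25,-0.25,-0.25]}'
python3 - <<'E'
from h import *
o=get_obs();r=R.from_rotvec(o["orientation"]);g=o["ee_pos"]+r.apply([0,0,ctrl.pinch_z]);print("grasp",g,o["qpos"],o["width"],o["ft_force"],o["moment"])
im=optics.get_image("scene");t=optics.get_image("top")
cv2.imwrite("pics/c9.png",np.hstack([cv2.resize(im[165:285,210:330],(400,400),interpolation=2),cv2.resize(t[110:230,250:370],(400,400),interpolation=2)])[:,:,::-1])
E
```

```text
t: 13.75
ee_pos: [575.0, -180.4, 214.6]
orientation: [1.58, 1.773, 0.891]
ft_force: [-0.5, 1.1, 4.4]
width: 13.0
t: 14.25
ee_pos: [574.3, -180.3, 213.6]
orientation: [1.582, 1.775, 0.89]
ft_force: [0.1, -1.3, -0.5]
width: 31.6
t: 14.75
ee_pos: [574.4, -180.3, 213.7]
orientation: [1.582, 1.774, 0.89]
ft_force: [-1.3, -0.2, 1.3]
width: 33.1
grasp [ 559.537 -182.072  224.913] [-0.598  0.331  2.219  1.88   0.583 -2.414] 33.11452180291168 [-1.288 -0.213  1.318] [-0.106  0.456  0.045]
```

View pics/c9.png

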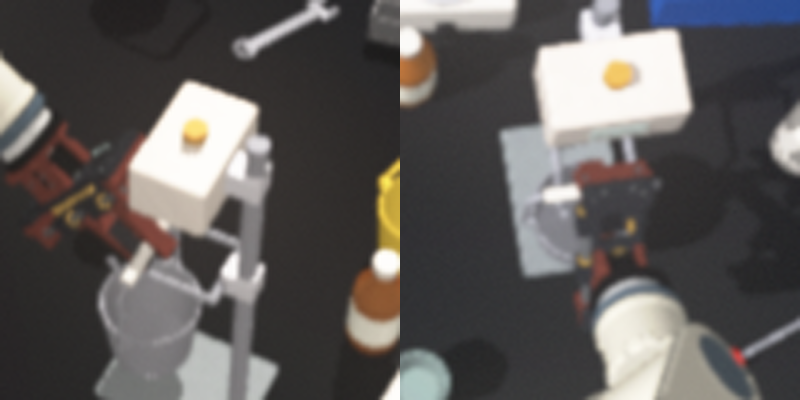

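The pail hangs in the hook with the fingers open around the roller. I'll withdraw straight back along the tool.

```bash
python3 -m jog '{"translation":[[0,0,-3],[0,0,-8],[0,0,-14],[0,0,-22],[0,0,-30]],"delta_rot":[[0,0,0],[0,0,0],[0,0,0],[0,0,0],[0,0,0]],"hand":[-0.25,-0.25,-0.25,-0.25,-0.25]}'
python3 -m jog '{"translation":[[0,0,-12],[0,0,-26],[0,0,-42],[0,0,-58],[0,0,-74]],"delta_rot":[[0,0,0],[0,0,0],[0,0,0],[0,0,0],[0,0,0]],"hand":[-0.25,-0.25,-0.25,-0.25,-0.25]}'
python3 - <<'E'
from h import *
o=get_obs();r=R.from_rotvec(o["orientation"]);g=o["ee_pos"]+r.apply([0,0,ctrl.pinch_z]);print("grasp",g,o["qpos"],o["width"],o["ft_force"],r.inv().apply([-60,0,40]))
E
```

```text
t: 15.35
ee_pos: [549.9, -183.1, 232.2]
orientation: [1.582, 1.774, 0.89]
ft_force: [0.3, 0.4, -0.1]
width: 32.9
t: 15.85
ee_pos: [490.7, -190.0, 276.6]
orientation: [1.582, 1.774, 0.889]
ft_force: [-0.9, -0.1, -0.1]
width: 33.0
grasp [ 475.851 -191.712  287.851] [-0.766  0.103  2.298  1.524  0.667 -2.139] 32.96335069455638 [-0.941 -0.135 -0.126] [  6.965  -3.723 -71.677]
```

```bash
python3 -m jog '{"translation":[[0,0,-8],[0,0,-16],[0,0,-24],[0,0,-30],[0,0,-30]],"delta_rot":[[0,0,0],[0,0,0],[0,0,0],[0,0,0],[0,0,0]],"hand":[-0.25,-0.25,-0.25,-0.25,-0.25]}'
for i in 1 2 3; do python3 -m jog '{"translation":[[0,0,0],[0,0,0],[0,0,0],[0,0,0],[0,0,0]],"delta_rot":[[0,0,0],[0,0,0],[0,0,0],[0,0,0],[0,0,0]],"hand":[-0.25,-0.25,-0.25,-0.25,-0.25]}' >/dev/null; done
python3 - <<'E'
from h import *
import time
o=get_obs();print(o["t"],o["ee_pos"],o["ft_force"])
im=optics.get_image("scene");t=optics.get_image("top");im2=optics.get_image("scene")
print("motion diff",cv2.absdiff(im,im2)[165:285,210:330].mean())
cv2.imwrite("pics/c10.png",np.hstack([cv2.resize(im[150:310,200:360],(400,400),interpolation=2),cv2.resize(t[100:250,240:390],(400,400),interpolation=2)])[:,:,::-1])
t0=cv2.imread("pics/top0.png")[:,:,::-1]
d=cv2.absdiff(t,t0).max(2);hs={"wrench":(128,208,178,236),"beaker":(243,212,268,236),"tray":(92,168,140,208),"amber":(242,115,264,144),"jar":(378,172,408,200),"wash":(358,134,390,164),"driver":(326,202,376,234)}
for k,(a,b,c,e) in hs.items():print(k,d[b:e,a:c].mean().round(1),(d[b:e,a:c]>60).sum())
E
```

```text
t: 16.35
ee_pos: [467.6, -193.0, 294.4]
orientation: [1.582, 1.774, 0.889]
ft_force: [0.3, -0.1, 0.5]
width: 32.8
17.85 [ 467.868 -192.791  294.01 ] [0.117 0.382 0.23 ]
motion diff 0.5643287037037037
wrench 19.2 0
beaker 29.8 0
tray 19.4 0
amber 30.6 0
jar 17.9 0
wash 23.1 0
driver 38.2 244
```

View pics/c10.png

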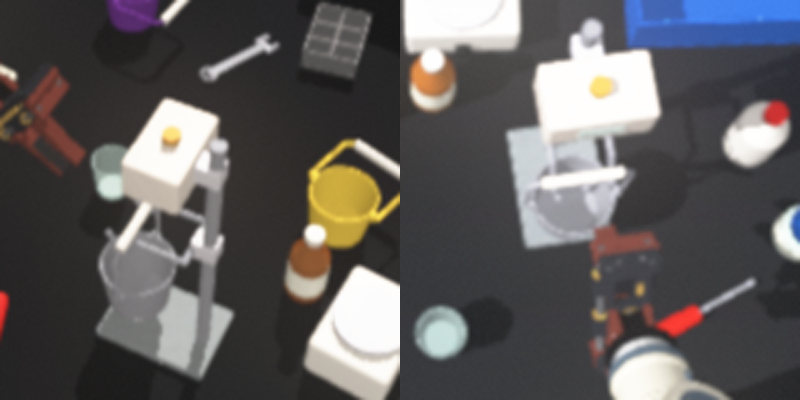

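The roller lies across both prongs, from (544,181) to (627,174) in the top view. The pail is level and at rest, and the hand is clear. The bystanders show no strong image change; the driver's count comes from the arm covering part of it. Handing in.

```bash
python3 -c "
from workcell import ctrl;print(ctrl.close_job())"
```

```text
the job is handed in; nothing more can be done
None
```

The pail now hangs by its roller grip in both prongs of the double hook, below the trap, let go and with the hand about 115 mm away. I swung the bail upright with the pail standing on the bench, lifted the pail by the bail (wrist load about 3.8 N) and carried it over. I then leaned the hand about 53° to fit under the trap, lowered the roller into the seat and withdrew. The job was handed in at about 18 s of the 64 s allowed.

**Last checks:**
- **Forces:** the wrist force returned to about 0 N once the hand was clear, and I saw no more than about 5 N at any point.
- **Hanging:** in the final pictures the roller lies across both prongs and the pail looks level. Two scene pictures taken 0.1 s apart showed no movement.
- **Bystanders:** all except the driver were unchanged in the top view.

**Not fully confirmed:**
- **Driver:** its image check did flag changes, because the arm covers part of it in that view. It looks unmoved in the picture.
- **First approach:** I tried a 40° lean on the way to the grip, and joint 4 read -1.312 against its limit of -1.31 at t = 1.6 s. The tool stopped about 12 mm above its target there. I backed off and grasped at 15° instead.

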